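# Open the tight jam jar in the jar brace and keep the lid in hand

### The arm

A 7-joint arm with a two-finger parallel gripper is mounted at the origin on the work surface. World frame = base frame: x ahead of the robot, y to its left, z up, the work surface at z = 0. Lengths are in m, angles in rad, forces in N, time in s.
With the tool pointing down it reaches from about 0.4 to 0.925 m from the base axis. Payload 5.6 kg.
Tool frame: the origin (TCP) lies at the very end of the fingers, on their centre line; the grasp point (between the pads) lies 19 mm behind it; z points along the fingers, y is the line along which they close (so a half turn about z gives the same grasp; the last joint's range is limited). The gripper opens to 85 mm and grips with 20 to 120 N. Pads are 22 mm wide; open, the fingers measure 114 mm over their backs; the gripper's body (76 mm by 85 mm) begins 54 mm behind the grasp point. The pads swing forward as they close: fully open they stand 13 mm farther back than shut.
Start: joints at [-1.243, 0.468, -0.012, 1.603, 0.006, 1.071, -0.056], TCP at [0.236, 0.606, 0.231] pointing down, gripper open.
Joint ranges: [-2.53, 2.53], [-0.31, 2.02], [-1.57, 1.55], [0.28, 2.44], [-1.29, 4.43], [0.15, 1.84], [-2.92, 2.92]. Speed limits (rad/s): [2.57, 2.57, 3.14, 3.14, 3.14, 3.14, 3.14].

### API

Orientations are given as a 3x3 rotation matrix whose columns are the frame's x, y, z axes.
In Python, from plant import sensors, cams, ticket gives the robot as it stands. The module is installed in compiled form; this text tells all that it offers.
- The arm moves only by the tool send_rows, never from a script. Its arguments are lists of equal length, an entry for each row: "slide": the shift along the tool's x, y, z in m, a list of three; "rotation": the turn, a rotation vector about the tool's x, y, z in rad, a list of three; "claw": the opening, from 0 (shut) to 1 (fully open). In form: {"slide": [[tx, ty, tz], ...], "rotation": [[wx, wy, wz], ...], "claw": [claw, ...]}. A call has 1 to 5 rows; each row is the pose to reach, as a shift and turn from the pose commanded when the call began, along the tool's axes at that moment; what a row does not reach only later rows make up. A row lasts 1/8 s, in which the tool goes at most 62.5 mm and 10.7 degrees, less where a joint would pass 70% of its speed; a pose out of reach is approached as far as the arm can. A call with a gripper value outside its range is refused whole. The fingers move at their own pace and stop on an object; "force" is the grip in N (left out, the last holds). Time passes only in rows, so rows that repeat a pose let the fingers close. It gives the time, the measured TCP pose, the force, the opening and the grip force at its end, in the units of the state.
- sensors.sense(): the state, without advancing time (a new reading comes with each control period).
- cams.camera(name): name is "scene" or "top"; returns a dict with "img" (480x640x3 uint8, blue, green, red), "camera_matrix" (3x3 intrinsics, pixels), "distortion" ([k1, k2, p1, p2, k3] as OpenCV has them; the pictures are not rectified), "eye" and "attitude" of the camera in the world. Camera axes: x right, y down, z forward; pixel columns grow to the right and rows downward; lengths in m; the calibration is good to about 2 mm. A picture is of the moment at which its call begins. There is no depth.
- ticket.sign_off(): hands the job in; it is judged then, once.
Trained networks look in a picture, given as the dict that the camera call returned (one of the last four; its "shot" number tells which), for a name from the list of things; names that differ only in an ending like _2 or _b are one class to them, and where a whole thing is asked for, a point or a joint stands for the part that bears it (a point fixed in the world has none). Each returns a list of dicts, best first, with "confidence" (0 to 1); they miss things now and then, are a little off and sometimes report something else, mostly with a low value. They report only what shows in the picture. A call takes as long as a camera call. They do not tell look-alikes from the thing itself.
- cams.outline_of(name, picture): "pixels" (480x640 bool, what is visible of it) and "xy" ([column, row] in pixels, amid what is visible of it).
The state is a dict: "t": time; "q": joint angles; "joint_velocities": joint speeds; "joint_torque": joint torques, N m; "eef_pos": TCP position; "ee_rot": TCP orientation; "contact_force": force on the tool from outside, world axes, zero at the start; "torque": the same for the moment, N m; "finger_gap": finger opening in m; "grasp_force": force on a finger pad.
Only numpy, scipy, OpenCV 4.12 (cv2) and the standard library are available. Lean on these libraries where they do the work, as an engineer would, in place of code of your own. Each camera call takes 0.05 s, during which the arm holds its last target. There are 200 camera calls.

### The job

Set the square plum-jam jar with the yellow lid fully down in the grey jar brace on the counter while its lid is still screwed on, then unscrew the tight lid anticlockwise (seen from above) while the brace keeps the jar from turning, and stop turning once the threads let go, when the lid's white pointer is at the jar's green dot. Lift the lid straight off and finish while still holding it, level and still, over the mouth of the jar with its lower edge about 1 to 3 cm above the jar's rim, the jar left standing in the brace; do not put the lid down or let it go. Leave everything else on the counter where it is.

Things in the scene. Friction and masses are not known exactly. Their poses are not given: they have to be found in the camera images.
- jar: Plum-jam jar, loose, 0.35 to 0.6 kg. Dark purple square body 64 x 64 mm, 62 mm tall, paper label; on its flat shoulder (z = 62 mm) a round neck, 38 mm diameter, 22 mm tall (rim at z = 84 mm), with three thread lugs to 23.5 mm radius. Origin: centre of the underside, z up, x and y square to its sides. On the bare counter it slips and spins along with the lid.
- lid: Round yellow screw lid, 58.6 mm diameter, 33 mm tall, 65 g, closed top, tight on the jar; it breaks loose at roughly 0.2 to 0.5 N m (a sprung seal inside presses on the rim, about 25 N). Origin: centre of the skirt's lower edge, z up its axis; screwed on it is 64 to 67 mm above the jar's origin. Grip it across the diameter in any direction; the jar can be carried by it.
- pointer (a point): Outer end of the white pointer bar on the lid's top, on the lid's x axis, 27.5 mm from the lid's axis and 33 mm above its origin. Lid's yaw minus jar's yaw starts at -0.36 to -0.03 rad and grows anticlockwise seen from above.
- dot (a point): Green dot, 11 mm, on the jar's shoulder in its +x +y corner (26.2, 26.2, 62 mm in the jar's frame). As the lid turns anticlockwise it climbs 1 to 3 mm; the threads let go at a lid yaw minus jar yaw of about 0.6 rad; it lifts off only from 0.65 to 1.05 rad (best 0.79, pointer at this dot); a stop blocks it at about 1.15 rad.
- brace: Jar brace: grey block 110 x 110 x 30 mm fixed to the counter, with a square recess 68 x 68 mm, 24 mm deep (recess floor 6 mm above the counter), mouth chamfered 3 mm. Origin: centre of the underside, z up, x and y square to its sides; the jar fits in any of the four quarter turns with 2 mm play all round. Seated, the jar's origin is 6 mm above the brace's origin.
- relish: Green glass jar with a green lid, round, 66 mm diameter, 95 mm tall, loose; a bystander. Origin: centre of the underside.
- milk: White milk bottle with a red cap, 72 mm diameter, 200 mm tall, loose; a bystander. Origin: centre of the underside.
- apple: Green apple, 74 mm across, 66 mm tall, loose; a bystander. Origin: centre of the underside.
- persimmon: Orange persimmon, 68 mm across, 52 mm tall, loose; a bystander. Origin: centre of the underside.
- plum: Dark plum, 50 mm across, 44 mm tall, loose; a bystander. Origin: centre of the underside.
- lunchbox: Red food box with a yellow lid, 138 x 108 x 65 mm, loose; a bystander. Origin: centre of the underside.
Mind the look-alikes: they are no part of the job. There is more than one size of the lid; the one meant has the size given above.

How it is judged:
On the way, in this order (a step that is already met when the one before it is completed fails the run):
1. the jar stands fully down in the brace with its lid still screwed on (z of jar in the frame of brace below 0.01 m and horizontal distance between jar and brace below 0.006 m and angle between jar's own z axis and vertical below 0.08 rad and z of lid in the frame of jar below 0.072 m and y of pointer in the frame of jar below 0.012 m), for 0.2 s.
2. the lid is turned until its threads let go, still round the neck, the jar braced (z of jar in the frame of brace below 0.01 m and horizontal distance between jar and brace below 0.006 m and angle between jar's own z axis and vertical below 0.08 rad and z of lid in the frame of jar below 0.084 m and y of pointer in the frame of jar above 0.0145 m and x of pointer in the frame of jar above 0 m), for 0.1 s.
At the end, for the whole second after the job is handed in: Fingers alone hold the lid (over 3 N), still (under 20 mm/s), level to 0.15 rad, within 15 mm of the jar's axis, lower edge 4 to 40 mm above the rim, pointer within 0.3 rad of the green dot; jar untouched by the fingers, upright, within 4 mm of the brace's floor and 6 mm of its centre (z of jar in the frame of brace below 0.01 m and horizontal distance between jar and brace below 0.006 m and angle between jar's own z axis and vertical below 0.08 rad and z of lid in the frame of jar between 0.088 and 0.124 m and horizontal distance between lid and jar below 0.015 m and angle between lid's own z axis and vertical below 0.15 rad and x of pointer in the frame of jar above 0.0125 m and y of pointer in the frame of jar above 0.012 m and contact force between lid and the fingers above 3 N and contact force between lid and jar below 0.3 N and contact force between jar and the fingers below 0.3 N and linear speed of lid below 0.02 m/s); the arm keeps its last pose, push and grip.
It fails at once if another thing on the counter is pushed more than 20 mm (distance of any of relish, milk, apple, persimmon, plum, lunchbox from where it was at the start of the episode above 0.02 m).
It fails at once if the jar is tipped over by more than 0.5 rad (angle between jar's own z axis and vertical above 0.5 rad).
It also fails if it takes over 48 s, if anything falls off the work surface, if the arm or the gripper's body presses on something with over 40 N, if the wrist force passes 120 N, or if a joint passes its speed limit or range.

## Working session

There is one attempt and no reset: what is moved stays moved. The work goes in short steps, Python scripts to look and compute and a tool call to move; the robot and the scene stay as the last step left them, time stands still between calls to the robot, and variables do not carry over. Pictures are saved under pics/ and viewed, at most 10 in all, crops included, and the job is handed in when it is done.

Besides the shell and the picture viewer there is one more tool, called by a JSON object that holds its "method" and its "body", one argument or row to a line. send_rows: Moves the arm, as the interface text tells. Its arguments: {"type":"object","properties":{"slide":{"type":"array"},"rotation":{"type":"array"},"claw":{"type":"array"},"force":{"type":"number"}},"required":["slide","rotation","claw"]}

```bash
mkdir -p pics; python3 - <<'E'
from plant import sensors,cams
import cv2,pickle
s=sensors.sense(); print({k:(v.round(3).tolist() if hasattr(v,'round') and hasattr(v,'tolist') else v) for k,v in s.items()})
ims=[]
for n in ["scene","top"]:
    p=cams.camera(n); ims.append(p['img'].copy()); cv2.imwrite(f'pics/{n}0.png',p['img'])
    print(n,p['camera_matrix'],p['distortion'],p['eye'],p['attitude'])
    for o in ["jar","lid","brace","dot","pointer"]:
        for r in cams.outline_of(o,p)[:4]: print(o,r['confidence'],r['xy'],r['pixels'].sum())
E
```

```text
{'t': 0.0, 'q': [-1.243, 0.468, -0.012, 1.604, 0.006, 1.071, -0.056], 'joint_velocities': [-0.001, 0.0, 0.001, -0.001, 0.001, -0.0, 0.001], 'joint_torque': [-0.001, -53.239, 0.021, -25.131, 0.011, 0.008, -0.0], 'eef_pos': [0.235, 0.605, 0.23], 'ee_rot': [[-0.932, 0.362, -0.001], [0.362, 0.932, -0.002], [-0.0, -0.002, -1.0]], 'contact_force': [-0.01, -0.115, 0.566], 'torque': [-0.047, 0.008, -0.062], 'grasp_force': 0.0, 'finger_gap': 0.0857150091507444}
scene [[589.89053857   0.         314.51977503]
 [  0.         589.89053857 233.35134739]
 [  0.           0.           1.        ]] [0.06045934 0.         0.         0.         0.        ] [1.46675725 0.60194653 1.00532389] [[-0.46341193  0.6041313  -0.64828602]
 [ 0.88594488  0.3003939  -0.35336265]
 [-0.01873627 -0.73809815 -0.67443315]]
jar 0.69 [224.9, 187.8] 625
lid 0.81 [208.6, 211.1] 777
lid 0.59 [256.0, 184.6] 214
brace 0.68 [274.6, 233.8] 1639
dot 0.71 [220.5, 170.6] 406
pointer 0.97 [209.9, 210.1] 745
pointer 0.56 [258.9, 193.9] 249
top [[621.68317861   0.         311.4334623 ]
 [  0.         621.68317861 237.73744499]
 [  0.           0.           1.        ]] [0.06960005 0.         0.         0.         0.        ] [0.28167626 0.10615882 1.33385291] [[ 6.14487441e-02 -9.72865600e-01  2.23061820e-01]
 [-9.98110188e-01 -5.98222236e-02  1.40482764e-02]
 [-3.23030782e-04 -2.23503524e-01 -9.74703068e-01]]
jar 0.56 [465.2, 311.7] 515
lid 0.82 [482.9, 302.4] 830
lid 0.59 [428.8, 320.0] 404
brace 0.64 [374.6, 258.8] 2804
dot 0.9 [466.4, 313.3] 482
dot 0.54 [276.1, 287.3] 911
pointer 0.94 [479.1, 303.2] 773
pointer 0.82 [464.6, 253.9] 1174
pointer 0.65 [428.3, 318.7] 401
```

View pics/scene0.png

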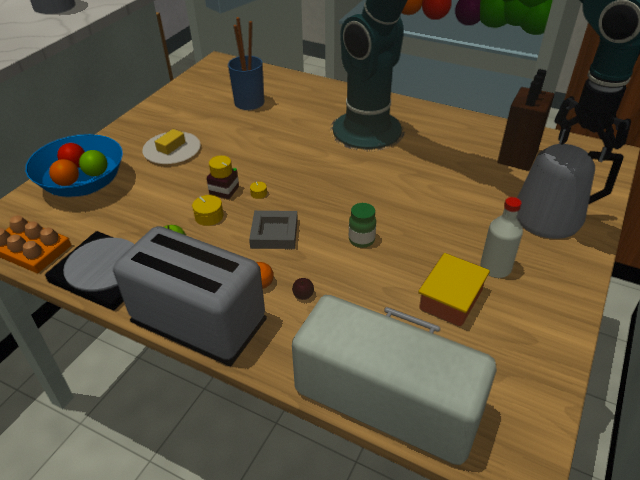

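View pics/top0.png

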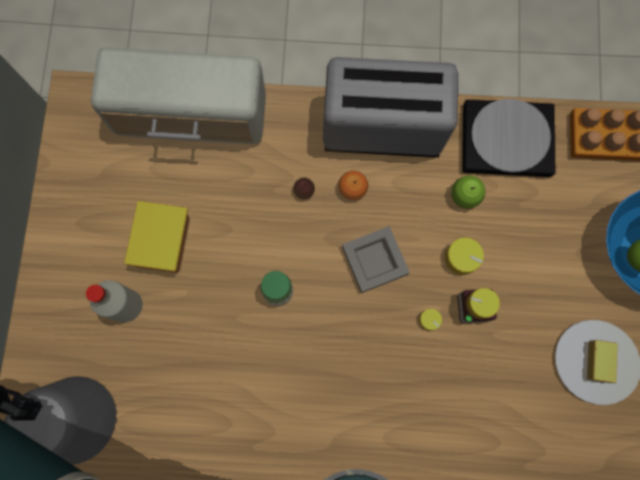

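Scene picture: the jar stands at about (222,182) with its lid at (220,166). The look-alike lids are the loose large lid at scene (208,210) / top (465,254) and the small lid at scene (258,189) / top (430,320). The lunchbox lid is also yellow, at top (157,237). My choice is the lid on the dark square jar, at top (483,303). The brace is at top (375,259). Next is a close crop.

```bash
python3 - <<'E'
import cv2,numpy as np
a=cv2.imread('pics/scene0.png')[145:205,190:250]; b=cv2.imread('pics/top0.png')[275:335,445:505]
c=cv2.imread('pics/scene0.png')[200:260,240:310]; d=cv2.imread('pics/top0.png')[220:300,335:415]
r=lambda i:cv2.resize(i,(400,290) ,interpolation=cv2.INTER_CUBIC)
cv2.imwrite('pics/crop1.png',np.vstack([np.hstack([cv2.resize(a,(300,300),interpolation=2),cv2.resize(b,(300,300),interpolation=2)]),np.hstack([cv2.resize(c,(300,257),interpolation=2),cv2.resize(d,(300,257),interpolation=2)])]))
E
```

```text
(no output)
```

View pics/crop1.png

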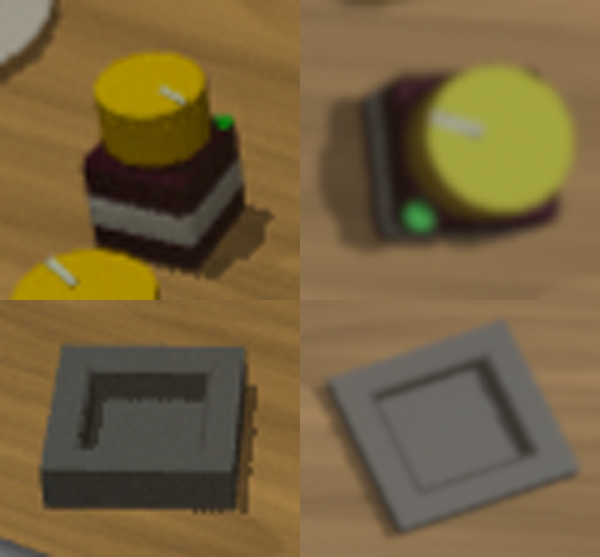

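The crop confirms the target: a dark square jar with a labelled side, a yellow lid on its neck, a green dot on the shoulder and the pointer clockwise of the dot. Next I fit the poses.

```bash
cat > h.py <<'E'
import cv2,numpy as np,pickle
from scipy.optimize import least_squares
C={}
def load(cams):
    pics={}
    for n in ["scene","top"]:
        p=cams.camera(n); pics[n]=p
        C[n]=dict(K=p['camera_matrix'],d=np.array(p['distortion']),e=np.array(p['eye']),R=np.array(p['attitude']))
    return pics
def proj(n,X):
    c=C[n]; X=np.atleast_2d(X)
    return cv2.projectPoints((X-c['e'])@c['R'],np.zeros(3),np.zeros(3),c['K'],c['d'])[0][:,0]
def ray(n,uv):
    c=C[n]; p=cv2.undistortPoints(np.array([[uv]],float),c['K'],c['d'])[0,0]
    r=c['R']@np.r_[p,1]; return c['e'],r/np.linalg.norm(r)
def onz(n,uv,z): e,r=ray(n,uv); return e+r*(z-e[2])/r[2]
def tri(a,b):  # scene,top pixels
    e1,r1=ray('scene',a);e2,r2=ray('top',b)
    t=np.linalg.lstsq(np.c_[r1,-r2],e2-e1,rcond=None)[0]
    p,q=e1+t[0]*r1,e2+t[1]*r2; return (p+q)/2,np.linalg.norm(p-q)
def Rz(a): return np.array([[np.cos(a),-np.sin(a),0],[np.sin(a),np.cos(a),0],[0,0,1]])
def fit(obs,x0,shift=True):
    # obs: (cam, model xyz, pixel); params x,y,z,yaw
    f=lambda p:np.concatenate([proj(n,Rz(p[3])@np.array(m)+p[:3])[0]-u for n,m,u in obs])
    s=least_squares(f,x0,loss='soft_l1'); return s.x,f(s.x).reshape(-1,2)
E
python3 - <<'E'
from h import *
from plant import cams
pics=load(cams)
J=lambda u,v,o:((u+.5)/5-.5+o[0],(v+.5)/5-.5+o[1])
s=lambda u,v:J(u,v,(190,145)); t=lambda u,v:J(u-300,v,(445,275))
bs=lambda u,v:((u+.5)/(300/70)-.5+240,(v-299.5)/(257/60)-.5+200)
bt=lambda u,v:((u-299.5)/3.75-.5+335,(v-299.5)/(257/80)-.5+220)
for nm,a,b in [('lidtop',s(152,85),t(500,138)),('dot',s(222,123),t(420,217)),('ptr',s(185,102),t(430,120))]: print(nm,tri(a,b))
h=.055
c=[(-h,-h),(h,-h),(h,h),(-h,h)]
P=lambda k,z:(*c[k],z)
# top img: up=+x, left=+y ; corners: top(505,320)=+x ; left(330,383)=+y; right(578,470)=-y; bottom(402,530)=-x
pt={'px':(505,320),'py':(330,383),'my':(578,470),'mx':(402,530)}
for k,v in pt.items(): print(k,onz('top',bt(*v),.03).round(4))
for v in [(62,347),(246,347),(237,472),(43,470)]: print('sc',onz('scene',bs(*v),.03).round(4))
for v in [(87,157),(195,183),(243,143)]: print('jar sh sc',onz('scene',s(*v),.062).round(4))
for v in [(98,245),(192,270),(240,203)]: print('jar bot sc',onz('scene',s(*v),0).round(4))
for v in [(390,75),(385,240),(555,215)]: print('jar sh top',onz('top',t(*v),.062).round(4))
for n in pics:
  for o in ["relish","milk","apple","persimmon","plum","lunchbox"]:
    for r in cams.outline_of(o,pics[n])[:1]: print(n,o,r['confidence'],r['xy'],onz(n,r['xy'],.03).round(3))
E
```

```text
lidtop (array([ 0.45535193, -0.22733969,  0.09651313]), np.float64(0.0012978162373952788))
dot (array([ 0.42668601, -0.20590558,  0.05972831]), np.float64(0.0033100390602585085))
ptr (array([ 0.46122017, -0.2008637 ,  0.09746357]), np.float64(0.003927088970276794))
px [ 0.6166 -0.0412  0.03  ]
py [0.5671 0.0571 0.03  ]
my [ 0.5171 -0.0857  0.03  ]
mx [0.4711 0.0118 0.03  ]
sc [ 0.5216 -0.0881  0.03  ]
sc [0.4726 0.0107 0.03  ]
sc [0.5709 0.0591 0.03  ]
sc [ 0.6185 -0.0403  0.03  ]
jar sh sc [ 0.487  -0.2534  0.062 ]
jar sh sc [ 0.4804 -0.1892  0.062 ]
jar sh sc [ 0.4396 -0.1857  0.062 ]
jar bot sc [ 0.4859 -0.2577  0.    ]
jar bot sc [ 0.4811 -0.1994  0.    ]
jar bot sc [ 0.4198 -0.2085  0.    ]
jar sh top [ 0.4829 -0.1915  0.062 ]
jar sh top [ 0.4155 -0.1898  0.062 ]
jar sh top [ 0.4301 -0.2579  0.062 ]
scene relish 0.97 [360.1, 223.2] [0.445 0.175 0.03 ]
scene milk 0.69 [265.6, 270.1] [0.69  0.048 0.03 ]
scene apple 0.54 [265.0, 272.9] [0.699 0.052 0.03 ]
scene persimmon 0.75 [265.5, 272.0] [0.696 0.051 0.03 ]
scene plum 0.55 [303.3, 288.6] [0.702 0.153 0.03 ]
scene lunchbox 0.56 [453.0, 289.6] [0.556 0.449 0.03 ]
top relish 0.61 [276.3, 287.7] [0.467 0.192 0.03 ]
top milk 0.83 [116.2, 300.5] [0.421 0.524 0.03 ]
top apple 0.83 [468.5, 193.2] [ 0.7  -0.21  0.03]
top persimmon 0.8 [352.3, 187.0] [0.699 0.043 0.03 ]
top plum 0.94 [304.1, 187.2] [0.692 0.148 0.03 ]
top lunchbox 0.67 [157.0, 234.1] [0.568 0.456 0.03 ]
```

```bash
cat > jarfit.py <<'E'
from h import *
from scipy.optimize import minimize
S=4
def layers(n,p,lab,dz=.066):
    """polygons (region id, Nx3) in paint order for jar pose p=(x,y,z,yaw,lidrel)"""
    x,y,z,w,lr=p; o=np.array([x,y,z]); R=Rz(w); e=C[n]['e']; L=[]
    T=lambda P:(R@np.array(P,float).T).T+o
    for k in range(4):
        a=Rz(k*np.pi/2); nrm=R@a@[1,0,0]
        if nrm@(e-o-nrm*.032)<=0: continue
        for i,(z0,z1) in enumerate([(0,lab[0]),(lab[0],lab[1]),(lab[1],.062)]):
            q=[(.032,-.032,z0),(.032,.032,z0),(.032,.032,z1),(.032,-.032,z1)]
            L.append((1+(k%2)*3+i, T((a@np.array(q).T).T)))
    L.append((7,T([(-.032,-.032,.062),(.032,-.032,.062),(.032,.032,.062),(-.032,.032,.062)])))
    t=np.linspace(0,2*np.pi,40,endpoint=False); c=np.c_[np.cos(t),np.sin(t),0*t]
    L.append((8,T(c*.0055+[.0262,.0262,.062])))
    lid=np.r_[c*.0293+[0,0,dz],c*.0293+[0,0,dz+.033]]
    L.append((9,T(lid))); L.append((10,T(c*.0293+[0,0,dz+.033])))
    b=Rz(lr)@np.array([(.012,-.0015,0),(.0275,-.0015,0),(.0275,.0015,0),(.012,.0015,0)]).T
    L.append((11,T(b.T+[0,0,dz+.033]))); return L
def cost(p,imgs,boxes,lab,dz=.066,full=False):
    tot=0
    for n,(u0,v0,u1,v1) in boxes.items():
        m=np.zeros(((v1-v0)*S,(u1-u0)*S),np.uint8)
        for i,P in layers(n,p,lab,dz):
            uv=((proj(n,P)-[u0,v0]+.5)*S-.5); h=cv2.convexHull(uv.astype(np.float32))
            cv2.fillConvexPoly(m,np.round(h*16).astype(np.int32),i,shift=4)
        F=np.stack([cv2.resize((m==i).astype(np.float32),(u1-u0,v1-v0),interpolation=cv2.INTER_AREA).ravel() for i in range(12)],1)
        F=cv2.GaussianBlur(F.reshape(v1-v0,u1-u0,12),(0,0),.6).reshape(-1,12)
        I=imgs[n][v0:v1,u0:u1].reshape(-1,3).astype(float)
        r=I-F@np.linalg.lstsq(F,I,rcond=1e-3)[0]
        tot+=np.minimum(np.abs(r),60).mean()
    return tot
def run(p0,imgs,pad=10,fz=False,dz=.066):
    best=None
    boxes={}
    for n in imgs:
        uv=np.vstack([proj(n,P) for _,P in layers(n,p0,(.02,.045))])
        boxes[n]=(*np.floor(uv.min(0)-pad).astype(int),*np.ceil(uv.max(0)+pad).astype(int))
    def f(q):
        return cost((q[0]/100,q[1]/100,(q[5]/100 if fz else p0[2]),q[2]/5,q[3]/3),imgs,boxes,(.033-abs(q[4])/100,.033+abs(q[4])/100),dz)
    for dw in (-.15,-.05,.05,.15):
        q0=[p0[0]*100,p0[1]*100,(p0[3]+dw)*5,p0[4]*3,1.2]+([p0[2]*100] if fz else [])
        s=minimize(f,q0,method='Nelder-Mead',options=dict(initial_simplex=np.array([q0]+[np.array(q0)+d for d in np.eye(len(q0))*.4]),xatol=.005,fatol=.005,maxiter=500))
        q=s.x; print('cost %.3f x %.4f y %.4f yaw %.3f lid %.3f lab %.2f'%(s.fun,q[0]/100,q[1]/100,q[2]/5,q[3]/3,q[4]),'z %.4f'%(q[5]/100) if fz else '')
E
python3 - <<'E'
from jarfit import *
from plant import cams
pics=load(cams); imgs={n:p['img'] for n,p in pics.items()}
for sub in (['scene','top'],['scene'],['top']):
    print(sub); run((.4555,-.2275,0,1.70,-.2),{k:imgs[k] for k in sub})
E
```

```text
['scene', 'top']
cost 18.254 x 0.4555 y -0.2266 yaw 1.719 lid -0.374 lab 0.94 
cost 18.279 x 0.4557 y -0.2264 yaw 1.717 lid -0.365 lab 0.95 
cost 18.364 x 0.4557 y -0.2263 yaw 1.696 lid -0.334 lab 0.91 
cost 18.253 x 0.4557 y -0.2266 yaw 1.724 lid -0.406 lab 0.90 
['scene']
cost 10.872 x 0.4578 y -0.2282 yaw 1.774 lid -0.376 lab 1.00 
cost 10.934 x 0.4581 y -0.2273 yaw 1.745 lid -0.310 lab 0.94 
cost 10.962 x 0.4580 y -0.2278 yaw 1.763 lid -0.157 lab 0.94 
cost 10.980 x 0.4578 y -0.2279 yaw 1.770 lid -0.038 lab 0.96 
['top']
cost 6.280 x 0.4548 y -0.2256 yaw 1.708 lid -0.384 lab 1.43 
cost 6.284 x 0.4548 y -0.2256 yaw 1.709 lid -0.405 lab 1.66 
cost 6.275 x 0.4548 y -0.2256 yaw 1.708 lid -0.401 lab 1.91 
cost 6.456 x 0.4548 y -0.2253 yaw 1.708 lid -0.137 lab 1.52
```

```bash
cat > plan.py <<'E'
import sys,json,numpy as np
from scipy.spatial.transform import Rotation as Ro
from plant import sensors
def plan(*wps):
    s=sensors.sense(); R=np.array(s['ee_rot']); p=np.array(s['eef_pos'])
    y=R[:,1]; print('t %.2f pos %s psi %.3f tilt %.3f q %s gap %.4f F %s g %.1f'%(s['t'],p.round(4),np.arctan2(y[1],y[0]),np.arccos(-R[2,2]),np.round(s['q'],2),s['finger_gap'],np.round(s['contact_force'],1),s['grasp_force']))
    for x,yy,z,a in wps:
        T=np.c_[[-np.sin(a),np.cos(a),0],[np.cos(a),np.sin(a),0],[0,0,-1]]
        print('slide',(R.T@(np.array([x,yy,z])-p)).round(4).tolist(),'rot',Ro.from_matrix(R.T@T).as_rotvec().round(3).tolist())
if __name__=='__main__': plan(*json.loads(sys.argv[1]))
E
python3 plan.py '[[0.24,0.60,0.33,1.2],[0.32,0.46,0.33,1.0],[0.5,0.15,0.33,0.4],[0.456,-0.227,0.2,0.149]]'
```

```text
t 1.40 pos [0.2355 0.6058 0.2313] psi 1.200 tilt 0.000 q [-1.24  0.47 -0.01  1.6   0.01  1.07 -0.06] gap 0.0851 F [-1.  -0.9 -0.2] g 0.0
slide [-0.0063, -0.0038, -0.0987] rot [-0.0, 0.0, -0.0]
slide [-0.1316, -0.1053, -0.0987] rot [-0.0, 0.0, 0.2]
slide [-0.4117, -0.329, -0.0987] rot [-0.0, 0.0, 0.8]
slide [-0.5073, -0.6963, 0.0313] rot [-0.0, 0.0, 1.051]
```

{"method": "send_rows", "body": {
  "slide": [
    [0, 0, -0.05],
    [0, 0, -0.1],
    [-0.04, -0.035, -0.1],
    [-0.085, -0.07, -0.1],
    [-0.13, -0.105, -0.1]
  ],
  "rotation": [
    [0, 0, 0],
    [0, 0, 0],
    [0, 0, 0.07],
    [0, 0, 0.14],
    [0, 0, 0.2]
  ],
  "claw": [1, 1, 1, 1, 1]
}}

```text
t: 2.02
eef_pos: [0.3194, 0.4593, 0.3315]
ee_rot: [[-0.84, 0.542, 0.0], [0.542, 0.84, 0.001], [-0.0, 0.001, -1.0]]
contact_force: [0.8, 0.7, 0.5]
finger_gap: 0.0854
grasp_force: 0.0
```

```bash
python3 plan.py '[[0.5,0.15,0.33,0.4],[0.456,-0.227,0.2,0.149]]'
```

```text
t 2.02 pos [0.3194 0.4593 0.3315] psi 0.998 tilt 0.001 q [-1.09  0.22  0.08  1.71 -0.02  1.2  -0.01] gap 0.0854 F [0.8 0.7 0.5] g 0.0
slide [-0.3193, -0.1621, 0.0015] rot [0.001, -0.0, 0.598]
slide [-0.4866, -0.5029, 0.1312] rot [0.001, -0.0, 0.849]
```

{"method": "send_rows", "body": {
  "slide": [
    [-0.05, -0.025, 0],
    [-0.105, -0.055, 0],
    [-0.16, -0.082, 0],
    [-0.215, -0.11, 0],
    [-0.27, -0.137, 0]
  ],
  "rotation": [
    [0, 0, 0.1],
    [0, 0, 0.2],
    [0, 0, 0.3],
    [0, 0, 0.4],
    [0, 0, 0.5]
  ],
  "claw": [1, 1, 1, 1, 1]
}}

```text
t: 2.65
eef_pos: [0.4726, 0.1979, 0.3318]
ee_rot: [[-0.477, 0.879, 0.001], [0.879, 0.477, 0.001], [0.0, 0.001, -1.0]]
contact_force: [2.1, 0.2, -0.6]
finger_gap: 0.0853
grasp_force: 0.0
```

```bash
python3 plan.py '[[0.48,0.05,0.3,0.35],[0.456,-0.227,0.2,0.149]]'
```

```text
t 2.65 pos [0.4726 0.1979 0.3318] psi 0.497 tilt 0.001 q [-0.76  0.13  0.33  1.83 -0.05  1.18  0.08] gap 0.0853 F [ 2.1  0.2 -0.6] g 0.0
slide [-0.1335, -0.064, 0.0316] rot [0.001, -0.0, 0.147]
slide [-0.3656, -0.2173, 0.1314] rot [0.001, -0.001, 0.348]
```

{"method": "send_rows", "body": {
  "slide": [
    [-0.05, -0.027, 0.01],
    [-0.1, -0.055, 0.02],
    [-0.15, -0.085, 0.035],
    [-0.2, -0.115, 0.05],
    [-0.25, -0.145, 0.065]
  ],
  "rotation": [
    [0, 0, 0.06],
    [0, 0, 0.12],
    [0, 0, 0.18],
    [0, 0, 0.24],
    [0, 0, 0.3]
  ],
  "claw": [1, 1, 1, 1, 1]
}}

```text
t: 3.28
eef_pos: [0.4642, -0.0909, 0.2663]
ee_rot: [[-0.197, 0.98, 0.002], [0.98, 0.197, 0.001], [0.0, 0.002, -1.0]]
contact_force: [1.0, 0.2, 0.8]
finger_gap: 0.0853
grasp_force: 0.0
```

```bash
python3 plan.py '[[0.456,-0.227,0.15,0.149],[0.456,-0.227,0.069,0.149]]'
```

```text
t 3.27 pos [ 0.4642 -0.0909  0.2663] psi 0.198 tilt 0.002 q [-0.42  0.12  0.6   2.01 -0.08  1.03  0.41] gap 0.0853 F [1.  0.2 0.8] g 0.0
slide [-0.1318, -0.0351, 0.1162] rot [0.002, -0.0, 0.049]
slide [-0.1318, -0.0352, 0.1972] rot [0.002, -0.0, 0.049]
```

{"method": "send_rows", "body": {
  "slide": [
    [-0.045, -0.012, 0.03],
    [-0.09, -0.024, 0.065],
    [-0.132, -0.035, 0.1],
    [-0.132, -0.035, 0.115],
    [-0.132, -0.035, 0.116]
  ],
  "rotation": [
    [0, 0, 0.02],
    [0, 0, 0.035],
    [0, 0, 0.05],
    [0, 0, 0.05],
    [0, 0, 0.05]
  ],
  "claw": [1, 1, 1, 1, 1]
}}

```text
t: 3.9
eef_pos: [0.4558, -0.2248, 0.1494]
ee_rot: [[-0.149, 0.989, -0.002], [0.989, 0.149, 0.001], [0.001, -0.002, -1.0]]
contact_force: [-0.6, 1.0, 0.3]
finger_gap: 0.0853
grasp_force: 0.0
```

```bash
python3 plan.py '[[0.456,-0.227,0.072,0.149]]'; python3 - <<'E'
from plant import cams
import cv2,numpy as np
a=cams.camera('scene')['img']; b=cams.camera('top')['img']
cv2.imwrite('pics/g1.png',np.hstack([cv2.resize(a[80:240,150:310],(400,400),interpolation=2),cv2.resize(b[240:340,420:520],(400,400),interpolation=2)]))
E
```

```text
t 3.90 pos [ 0.4558 -0.2248  0.1494] psi 0.150 tilt 0.002 q [-0.13  0.38  0.63  2.05 -0.31  0.81  0.84] gap 0.0853 F [-0.6  1.   0.3] g 0.0
slide [-0.0023, 0.0, 0.0774] rot [-0.002, -0.001, 0.001]
```

View pics/g1.png

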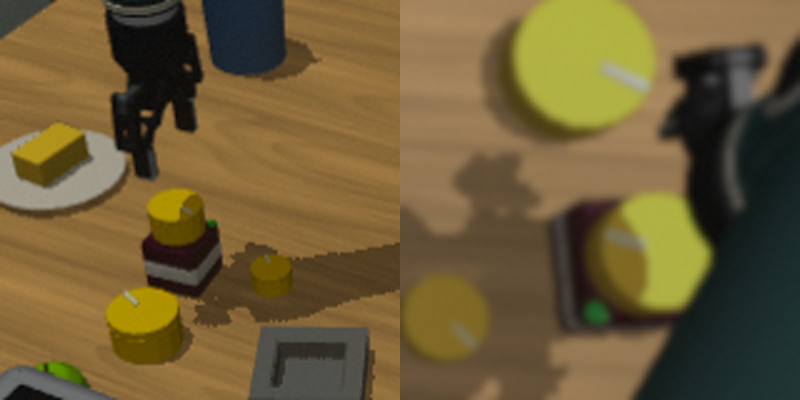

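The gripper (scene crop about (150,130)) is over the jar's lid (crop (175,215)), and the look-alike lids are clear of it. I will descend and grip.

{"method": "send_rows", "body": {
  "slide": [
    [-0.002, 0, 0.04],
    [-0.0025, 0, 0.07],
    [-0.0025, 0, 0.083],
    [-0.0025, 0, 0.083],
    [-0.0025, 0, 0.083]
  ],
  "rotation": [
    [0, 0, 0],
    [0, 0, 0],
    [0, 0, 0],
    [0, 0, 0],
    [0, 0, 0]
  ],
  "claw": [1, 1, 1, 1, 0.85],
  "force": 30
}}

```text
t: 4.62
eef_pos: [0.4578, -0.2282, 0.0685]
ee_rot: [[-0.15, 0.989, 0.002], [0.989, 0.15, -0.001], [-0.001, 0.002, -1.0]]
contact_force: [-0.4, -0.3, 1.1]
finger_gap: 0.0728
grasp_force: 0.0
```

{"method": "send_rows", "body": {
  "slide": [
    [0, 0, 0],
    [0, 0, 0],
    [0, 0, 0],
    [0, 0, 0]
  ],
  "rotation": [
    [0, 0, 0],
    [0, 0, 0],
    [0, 0, 0],
    [0, 0, 0]
  ],
  "claw": [0.6, 0.4, 0.4, 0.4],
  "force": 60
}}

```text
t: 5.12
eef_pos: [0.4569, -0.2284, 0.0686]
ee_rot: [[-0.149, 0.989, 0.001], [0.989, 0.149, 0.0], [0.0, 0.001, -1.0]]
contact_force: [-3.0, 0.5, 7.5]
finger_gap: 0.0567
grasp_force: 61.9
```

{"method": "send_rows", "body": {
  "slide": [
    [0, 0, -0.003],
    [0, 0, -0.015],
    [0, 0, -0.04],
    [0, 0, -0.07],
    [0, 0, -0.07]
  ],
  "rotation": [
    [0, 0, 0],
    [0, 0, 0],
    [0, 0, 0],
    [0, 0, 0],
    [0, 0, 0]
  ],
  "claw": [0.4, 0.4, 0.4, 0.4, 0.4],
  "force": 70
}}

```text
t: 5.75
eef_pos: [0.4582, -0.2286, 0.1393]
ee_rot: [[-0.15, 0.989, 0.005], [0.989, 0.15, -0.001], [-0.002, 0.005, -1.0]]
contact_force: [0.6, 0.3, -6.2]
finger_gap: 0.0564
grasp_force: 76.2
```

```bash
python3 plan.py '[[0.5444,-0.0146,0.16,0.449]]'; python3 - <<'E'
from jarfit import *
from plant import cams
pics=load(cams); imgs={n:p['img'] for n,p in pics.items()}
run((.457,-.228,.07,1.72,-.35),{'scene':imgs['scene']},fz=True)
E
```

```text
t 5.75 pos [ 0.4582 -0.2286  0.1393] psi 0.150 tilt 0.005 q [-0.11  0.4   0.63  2.05 -0.33  0.78  0.87] gap 0.0564 F [ 0.6  0.3 -6.2] g 76.2
slide [0.1987, 0.1173, -0.0206] rot [0.004, 0.003, -0.299]
cost 20.440 x 0.4573 y -0.2313 yaw 1.791 lid -0.470 lab 0.87 z 0.0688
cost 20.470 x 0.4592 y -0.2299 yaw 1.767 lid -0.370 lab 0.88 z 0.0705
cost 20.493 x 0.4595 y -0.2293 yaw 1.772 lid -0.319 lab 0.89 z 0.0706
cost 20.511 x 0.4606 y -0.2283 yaw 1.817 lid -0.226 lab 0.84 z 0.0723
```

{"method": "send_rows", "body": {
  "slide": [
    [0.04, 0.02, -0.005],
    [0.09, 0.05, -0.01],
    [0.14, 0.08, -0.015],
    [0.19, 0.11, -0.02],
    [0.1975, 0.117, -0.02]
  ],
  "rotation": [
    [0, 0, -0.05],
    [0, 0, -0.12],
    [0, 0, -0.2],
    [0, 0, -0.28],
    [0, 0, -0.28]
  ],
  "claw": [0.4, 0.4, 0.4, 0.4, 0.4]
}}

```text
t: 6.48
eef_pos: [0.5434, -0.0094, 0.1558]
ee_rot: [[-0.425, 0.905, -0.002], [0.905, 0.425, 0.002], [0.003, -0.001, -1.0]]
contact_force: [0.4, -0.7, -6.3]
finger_gap: 0.0564
grasp_force: 76.3
```

{"method": "send_rows", "body": {
  "slide": [
    [0, 0, 0]
  ],
  "rotation": [
    [0, 0, 0]
  ],
  "claw": [0.4]
}}

```text
t: 6.6
eef_pos: [0.5421, -0.0148, 0.1558]
ee_rot: [[-0.418, 0.908, -0.003], [0.908, 0.418, -0.001], [0.0, -0.003, -1.0]]
contact_force: [0.1, -0.7, -6.7]
finger_gap: 0.0562
grasp_force: 76.3
```

```bash
python3 plan.py '[[0.5444,-0.0146,0.16,0.449]]'; python3 - <<'E'
from jarfit import *
from plant import cams
pics=load(cams); imgs={n:p['img'] for n,p in pics.items()}
p=(.5435,-.013,.091,2.02,-.35)
run(p,{'scene':imgs['scene']},fz=True)
run(p,{'top':imgs['top']})
a,b=imgs['scene'],imgs['top']
cv2.imwrite('pics/g2.png',np.hstack([cv2.resize(a[160:260,220:320],(400,400),interpolation=2),cv2.resize(b[200:300,340:440],(400,400),interpolation=2)]))
E
```

```text
t 6.60 pos [ 0.5421 -0.0148  0.1558] psi 0.431 tilt 0.003 q [-0.45  0.41  0.52  1.96 -0.27  0.84  0.65] gap 0.0562 F [ 0.1 -0.7 -6.7] g 76.3
slide [-0.0008, 0.0022, -0.0042] rot [-0.003, -0.0, -0.018]
cost 19.750 x 0.5453 y -0.0139 yaw 1.999 lid -0.342 lab 0.90 z 0.0889
cost 19.757 x 0.5469 y -0.0132 yaw 1.995 lid -0.311 lab 0.90 z 0.0905
cost 19.750 x 0.5478 y -0.0124 yaw 2.003 lid -0.259 lab 0.88 z 0.0915
cost 19.760 x 0.5499 y -0.0111 yaw 1.997 lid -0.341 lab 0.90 z 0.0935
cost 15.008 x 0.5405 y -0.0275 yaw 1.880 lid -0.405 lab 2.74 
cost 14.970 x 0.5359 y -0.0225 yaw 1.900 lid -0.122 lab 2.83 
cost 14.928 x 0.5264 y -0.0179 yaw 1.614 lid 0.474 lab 1.82 
cost 14.936 x 0.5282 y -0.0180 yaw 1.599 lid -0.146 lab 1.87
```

View pics/g2.png

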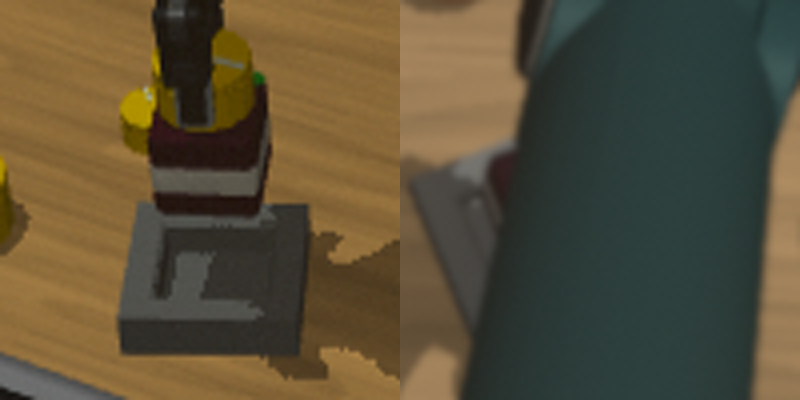

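The jar hangs level just above the brace (scene crop jar bottom (215,210), brace recess (220,270)). The top view is blocked by the arm. I will correct by about 3 mm and lower it part way.

```bash
python3 plan.py '[[0.545,-0.0155,0.108,0.446]]'
```

```text
t 6.70 pos [ 0.5416 -0.0171  0.1563] psi 0.427 tilt 0.003 q [-0.45  0.41  0.52  1.96 -0.27  0.84  0.65] gap 0.0564 F [ 0.1 -0.7 -6.5] g 76.3
slide [0.0001, 0.0039, 0.0483] rot [-0.003, 0.0, -0.019]
```

{"method": "send_rows", "body": {
  "slide": [
    [0, 0.004, 0.02],
    [0, 0.004, 0.04],
    [0, 0.004, 0.048],
    [0, 0.004, 0.048],
    [0, 0.004, 0.048]
  ],
  "rotation": [
    [0, 0, -0.018],
    [0, 0, -0.018],
    [0, 0, -0.018],
    [0, 0, -0.018],
    [0, 0, -0.018]
  ],
  "claw": [0.4, 0.4, 0.4, 0.4, 0.4]
}}

```text
t: 7.32
eef_pos: [0.547, -0.014, 0.1097]
ee_rot: [[-0.433, 0.902, 0.001], [0.902, 0.433, -0.0], [-0.0, 0.001, -1.0]]
contact_force: [0.5, -0.9, -5.5]
finger_gap: 0.0562
grasp_force: 76.3
```

```bash
python3 plan.py '[[0.545,-0.016,0.0745,0.446]]'; python3 - <<'E'
from jarfit import *
from plant import cams,sensors
pics=load(cams); img=pics['scene']['img']
z=sensors.sense()['eef_pos'][2]-.0687
run((.545,-.0145,z,2.02,-.35),{'scene':img})
cv2.imwrite('pics/g3.png',cv2.resize(img[165:265,220:320],(600,600),interpolation=2))
E
```

```text
t 7.33 pos [ 0.547  -0.014   0.1097] psi 0.447 tilt 0.001 q [-0.42  0.49  0.48  1.98 -0.32  0.75  0.7 ] gap 0.0562 F [ 0.5 -0.9 -5.5] g 76.3
slide [-0.0009, -0.0027, 0.0352] rot [0.001, 0.0, 0.001]
cost 20.161 x 0.5492 y -0.0135 yaw 2.000 lid -0.661 lab 0.97 
cost 20.133 x 0.5492 y -0.0135 yaw 2.001 lid -0.308 lab 0.95 
cost 20.140 x 0.5492 y -0.0135 yaw 2.001 lid -0.262 lab 0.94 
cost 20.145 x 0.5492 y -0.0135 yaw 2.002 lid -0.197 lab 0.95
```

View pics/g3.png

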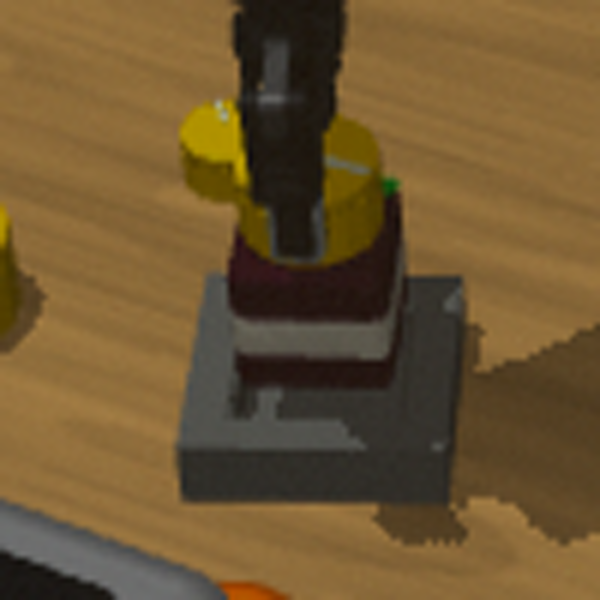

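```bash
python3 plan.py '[[0.5443,-0.0155,0.109,0.457],[0.5443,-0.0155,0.086,0.457]]'
```

```text
t 7.42 pos [ 0.5471 -0.0137  0.1099] psi 0.448 tilt 0.001 q [-0.42  0.49  0.48  1.98 -0.32  0.75  0.7 ] gap 0.0564 F [ 0.  -0.5 -5.6] g 76.3
slide [-0.0004, -0.0033, 0.0009] rot [0.001, 0.0, -0.009]
slide [-0.0004, -0.0033, 0.0239] rot [0.001, 0.0, -0.009]
```

{"method": "send_rows", "body": {
  "slide": [
    [-0.0005, -0.0035, 0.001],
    [-0.0005, -0.0035, 0.001],
    [-0.0005, -0.0035, 0.01],
    [-0.0005, -0.0035, 0.018],
    [-0.0005, -0.0035, 0.024]
  ],
  "rotation": [
    [0, 0, -0.01],
    [0, 0, -0.01],
    [0, 0, -0.01],
    [0, 0, -0.01],
    [0, 0, -0.01]
  ],
  "claw": [0.4, 0.4, 0.4, 0.4, 0.4]
}}

```text
t: 8.05
eef_pos: [0.5487, -0.0136, 0.0886]
ee_rot: [[-0.444, 0.896, 0.009], [0.896, 0.444, 0.003], [-0.002, 0.01, -1.0]]
contact_force: [-0.1, -0.7, -4.3]
finger_gap: 0.0562
grasp_force: 78.0
```

```bash
python3 plan.py '[[0.5443,-0.0155,0.0745,0.457]]'
```

```text
t 8.05 pos [ 0.5487 -0.0136  0.0886] psi 0.460 tilt 0.010 q [-0.4   0.52  0.46  1.99 -0.35  0.7   0.74] gap 0.0562 F [-0.1 -0.7 -4.3] g 78.0
slide [0.0003, -0.0049, 0.0141] rot [0.01, 0.002, 0.003]
```

```bash
python3 - <<'E'
from jarfit import *
from plant import cams,sensors
pics=load(cams); img=pics['scene']['img']
s=sensors.sense(); z=s['eef_pos'][2]-.0687
print(s['eef_pos'],s['contact_force'],s['torque'],s['joint_velocities'])
run((.545,-.0145,z,2.02,-.35),{'scene':img})
cv2.imwrite('pics/g4.png',cv2.resize(img[165:265,220:320],(600,600),interpolation=2))
E
python3 plan.py '[[0.5443,-0.0155,0.0745,0.457]]'
```

```text
[ 0.54535761 -0.01473077  0.08560933] [ 4.22069312  2.55038993 -4.63928859] [ 0.69859159 -1.1471836   0.02653203] [-0.00225971  0.00386927  0.00055224  0.00064795 -0.00323641 -0.01440087
 -0.0035436 ]
cost 21.890 x 0.5459 y -0.0162 yaw 2.021 lid -0.291 lab 0.90 
cost 21.863 x 0.5463 y -0.0157 yaw 2.037 lid -0.364 lab 0.97 
cost 21.863 x 0.5462 y -0.0159 yaw 2.033 lid -0.139 lab 0.93 
cost 21.864 x 0.5461 y -0.0158 yaw 2.040 lid -0.189 lab 0.94 
t 8.15 pos [ 0.5454 -0.0147  0.0856] psi 0.459 tilt 0.004 q [-0.4   0.52  0.46  1.99 -0.35  0.7   0.74] gap 0.0562 F [ 4.2  2.6 -4.6] g 77.8
slide [-0.0002, -0.0013, 0.0111] rot [0.004, 0.001, 0.002]
```

View pics/g4.png

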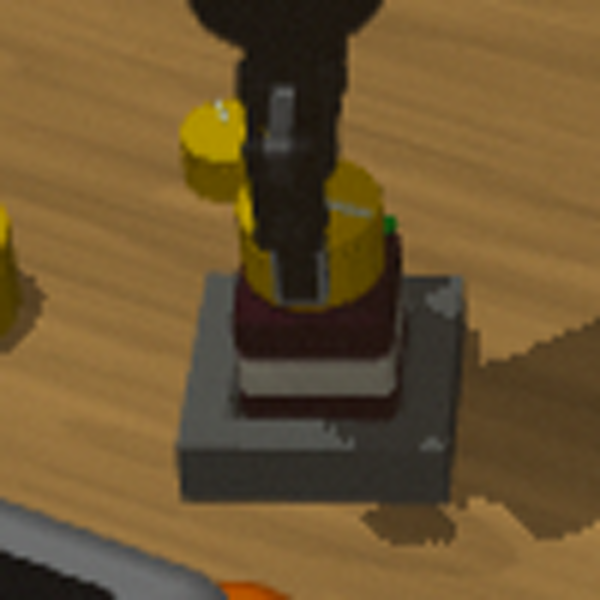

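The jar bottom is inside the recess (crop (320,415)) with a light side force along tool +y. I will ease about 1.5 mm that way and press down.

{"method": "send_rows", "body": {
  "slide": [
    [0, 0.0015, 0.002],
    [0, 0.0015, 0.006],
    [0, 0.0015, 0.01],
    [0, 0.0015, 0.012],
    [0, 0.0015, 0.012]
  ],
  "rotation": [
    [0, 0, 0],
    [0, 0, 0],
    [0, 0, 0],
    [0, 0, 0],
    [0, 0, 0]
  ],
  "claw": [0.4, 0.4, 0.4, 0.4, 0.4]
}}

```text
t: 8.78
eef_pos: [0.545, -0.0147, 0.0744]
ee_rot: [[-0.442, 0.897, -0.0], [0.897, 0.442, 0.001], [0.001, 0.001, -1.0]]
contact_force: [-1.9, 2.9, 9.7]
finger_gap: 0.0562
grasp_force: 79.1
```

{"method": "send_rows", "body": {
  "slide": [
    [0, 0, 0],
    [0, 0, 0]
  ],
  "rotation": [
    [0, 0, 0],
    [0, 0, 0]
  ],
  "claw": [0.4, 0.4]
}}

```text
t: 9.02
eef_pos: [0.545, -0.0147, 0.0744]
ee_rot: [[-0.442, 0.897, 0.0], [0.897, 0.442, 0.001], [0.001, 0.001, -1.0]]
contact_force: [-1.9, 2.0, 9.7]
finger_gap: 0.0563
grasp_force: 79.1
```

```bash
python3 plan.py '[[0.5443,-0.0155,0.0745,0.457]]'; python3 -c "
from plant import sensors;print(sensors.sense()['torque'])"
```

```text
t 9.03 pos [ 0.545  -0.0147  0.0744] psi 0.458 tilt 0.001 q [-0.39  0.54  0.45  1.99 -0.36  0.68  0.75] gap 0.0563 F [-1.9  2.   9.7] g 79.1
slide [-0.0004, -0.001, -0.0001] rot [0.001, -0.001, 0.001]
[ 0.617405   -0.09416101  0.04004073]
```

Seated: TCP z is 0.0744 (expected 0.0746) with floor reaction. Now I unscrew in stages with a firm grip, rising slightly.

{"method": "send_rows", "body": {
  "slide": [
    [0, 0, 0],
    [0, 0, 0],
    [0, 0, -0.0003],
    [0, 0, -0.0005],
    [0, 0, -0.0008]
  ],
  "rotation": [
    [0, 0, 0],
    [0, 0, -0.08],
    [0, 0, -0.18],
    [0, 0, -0.28],
    [0, 0, -0.4]
  ],
  "claw": [0.3, 0.3, 0.3, 0.3, 0.3],
  "force": 110
}}

```text
t: 9.65
eef_pos: [0.5453, -0.0145, 0.0754]
ee_rot: [[-0.758, 0.652, 0.001], [0.652, 0.758, 0.002], [0.0, 0.002, -1.0]]
contact_force: [-1.4, 3.6, 8.2]
finger_gap: 0.0558
grasp_force: 114.2
```

```bash
python3 plan.py '[[0.545,-0.0147,0.0750,0.858]]'; python3 - <<'E'
from jarfit import *
from plant import cams,sensors
pics=load(cams); img=pics['scene']['img']; print(sensors.sense()['torque'])
run((.546,-.0146,.006,2.02,0),{'scene':img},dz=.067)
cv2.imwrite('pics/g5.png',cv2.resize(img[165:265,220:320],(600,600),interpolation=2))
E
python3 plan.py
```

```text
t 9.65 pos [ 0.5453 -0.0145  0.0754] psi 0.861 tilt 0.002 q [-0.31  0.52  0.34  1.99 -0.28  0.67  1.07] gap 0.0558 F [-1.4  3.6  8.2] g 114.2
slide [0.0001, -0.0004, 0.0004] rot [0.002, -0.0, 0.003]
[ 0.79227224 -0.139148    0.2424935 ]
cost 22.409 x 0.5427 y -0.0161 yaw 2.002 lid 0.158 lab 0.65 
cost 22.418 x 0.5448 y -0.0151 yaw 2.017 lid 0.079 lab 0.83 
cost 22.416 x 0.5448 y -0.0150 yaw 2.006 lid 0.696 lab 0.86 
cost 22.406 x 0.5435 y -0.0159 yaw 1.999 lid 0.170 lab 0.72 Traceback (most recent call last):
  File "plan.py", line 10, in <module>
    if __name__=='__main__': plan(*json.loads(sys.argv[1]))
                                              ~~~~~~~~^^^
IndexError: list index out of range
```

View pics/g5.png

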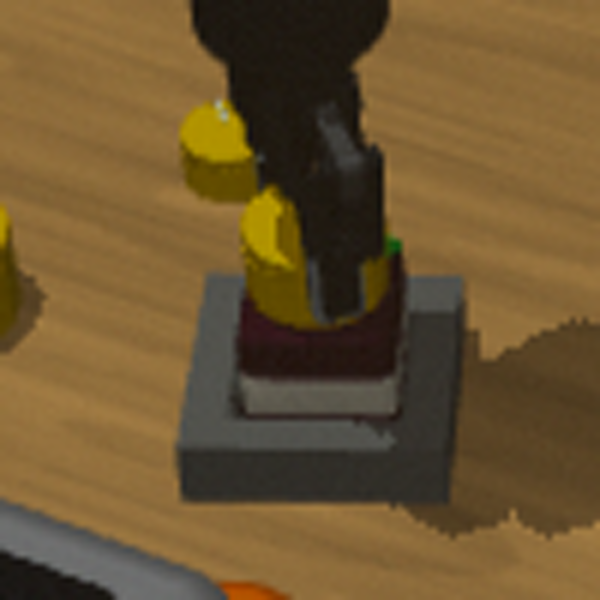

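The jar is down in the recess with its label partly sunk (crop (320,395)), unrotated. The lid turned with the gripper (pointer hidden behind the finger). Continuing.

{"method": "send_rows", "body": {
  "slide": [
    [0, 0, -0.0003],
    [0, 0, -0.0006],
    [0, 0, -0.0009],
    [0, 0, -0.001],
    [0, 0, -0.001]
  ],
  "rotation": [
    [0, 0, -0.12],
    [0, 0, -0.24],
    [0, 0, -0.36],
    [0, 0, -0.45],
    [0, 0, -0.45]
  ],
  "claw": [0.3, 0.3, 0.3, 0.3, 0.3]
}}

```text
t: 10.38
eef_pos: [0.545, -0.0151, 0.0761]
ee_rot: [[-0.966, 0.259, 0.0], [0.259, 0.966, 0.001], [0.0, 0.001, -1.0]]
contact_force: [-0.7, 1.7, 7.9]
finger_gap: 0.0561
grasp_force: 114.9
```

```bash
python3 plan.py '[[0.545,-0.0147,0.0764,1.308]]'; python3 - <<'E'
from plant import sensors
print(sensors.sense()['torque'])
E
```

```text
t 10.38 pos [ 0.545  -0.0151  0.0761] psi 1.308 tilt 0.001 q [-0.21  0.51  0.23  1.98 -0.18  0.67  1.44] gap 0.0561 F [-0.7  1.7  7.9] g 114.9
slide [0.0, 0.0004, -0.0003] rot [0.001, -0.0, 0.0]
[0.57138756 0.05019427 0.07283201]
```

{"method": "send_rows", "body": {
  "slide": [
    [0, 0, -0.0003],
    [0, 0, -0.0005],
    [0, 0, -0.0005]
  ],
  "rotation": [
    [0, 0, -0.12],
    [0, 0, -0.26],
    [0, 0, -0.26]
  ],
  "claw": [0.3, 0.3, 0.3]
}}

```text
t: 10.75
eef_pos: [0.5447, -0.0151, 0.0762]
ee_rot: [[-1.0, 0.004, -0.0], [0.004, 1.0, 0.001], [0.0, 0.001, -1.0]]
contact_force: [-1.1, 1.4, 6.3]
finger_gap: 0.0557
grasp_force: 115.5
```

```bash
python3 plan.py '[[0.545,-0.0147,0.0764,1.6]]'; python3 - <<'E'
from jarfit import *
from plant import cams,sensors
pics=load(cams); print(sensors.sense()['torque'])
a,b=pics['scene']['img'],pics['top']['img']
run((.546,-.0146,.006,2.02,.7),{'scene':a},dz=.068)
cv2.imwrite('pics/g6.png',np.hstack([cv2.resize(a[185:255,230:300],(400,400),interpolation=2),cv2.resize(b[210:300,330:420],(400,400),interpolation=2)]))
E
```

```text
t 10.75 pos [ 0.5447 -0.0151  0.0762] psi 1.566 tilt 0.001 q [-0.16  0.51  0.16  1.98 -0.13  0.66  1.65] gap 0.0557 F [-1.1  1.4  6.3] g 115.5
slide [-0.0003, 0.0004, -0.0002] rot [0.001, -0.0, -0.034]
[0.55516687 0.09205191 0.08464625]
cost 20.621 x 0.5444 y -0.0168 yaw 2.047 lid 0.617 lab 0.86 
cost 20.627 x 0.5443 y -0.0170 yaw 2.047 lid 0.792 lab 0.76 
cost 20.682 x 0.5444 y -0.0174 yaw 2.065 lid 0.787 lab 0.79 
cost 20.705 x 0.5449 y -0.0159 yaw 2.020 lid 1.035 lab 0.89
```

View pics/g6.png

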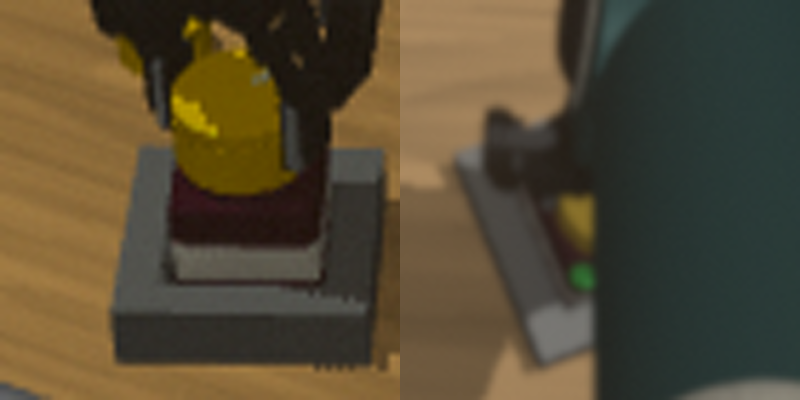

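```bash
python3 - <<'E'
from h import *
from plant import cams
load(cams)
d=onz('top',((183.5)*.225-.5+330,275.5*.225-.5+210),.068); print('dot',d)
c=np.array([.5430,-.0147]); v=d[:2]-c; print('jar yaw',np.arctan2(v[1],v[0])-np.pi/4,np.linalg.norm(v))
for u in [(258,78),(265,75),(268,70)]:
  p=onz('scene',((u[0]+.5)*.175-.5+230,(u[1]+.5)*.175-.5+185),.1075); v=p[:2]-[.5459,-.0147]; print('ptr',p,np.arctan2(v[1],v[0]),np.linalg.norm(v))
# expected pixels for pointer at rel angles, jar yaw 2.04
for r in (.5,.6,.7,.8,.9):
  o=[]
  for rad in (.0275,.020,.012):
    a=2.04+r; X=np.array([.5459+rad*np.cos(a),-.0147+rad*np.sin(a),.1075]); u=proj('scene',X)[0]; o.append(((u+.5-[230,185])/.175).round(0).tolist())
  print(r,o)
E
```

```text
dot [ 0.50762933 -0.00211425  0.068     ]
jar yaw 2.0143402868832614 0.03754311598240721
ptr [ 0.53506517 -0.0129403   0.1075    ] 2.9805870768033453 0.01097680002264326
ptr [ 0.53200762 -0.01130135  0.1075    ] 2.901664085601918 0.014302063910787288
ptr [ 0.52853158 -0.01186347  0.1075    ] 2.9797064334203416 0.017598522222775078
0.5 [[301.0, 72.0], [285.0, 77.0], [268.0, 83.0]]
0.6 [[298.0, 68.0], [283.0, 75.0], [266.0, 82.0]]
0.7 [[294.0, 65.0], [280.0, 72.0], [265.0, 80.0]]
0.8 [[290.0, 62.0], [277.0, 70.0], [263.0, 79.0]]
0.9 [[285.0, 60.0], [274.0, 68.0], [261.0, 78.0]]
```

In the scene crop the pointer stub at (265,75) and in the top crop the dot at (583,275) put the lid about 0.75 to 0.9 rad from the jar. That is inside the release window, and the moment has dropped. Lifting straight up.

{"method": "send_rows", "body": {
  "slide": [
    [0, 0, -0.002],
    [0, 0, -0.004],
    [0, 0, -0.006],
    [0, 0, -0.006]
  ],
  "rotation": [
    [0, 0, 0],
    [0, 0, 0],
    [0, 0, 0],
    [0, 0, 0]
  ],
  "claw": [0.3, 0.3, 0.3, 0.3]
}}

```text
t: 11.45
eef_pos: [0.5446, -0.0151, 0.0815]
ee_rot: [[-1.0, 0.003, -0.001], [0.003, 1.0, -0.0], [0.001, -0.0, -1.0]]
contact_force: [-1.0, -0.7, -0.9]
finger_gap: 0.0554
grasp_force: 116.1
```

{"method": "send_rows", "body": {
  "slide": [
    [0, 0, -0.008],
    [0, 0, -0.016],
    [0, 0, -0.023],
    [0, 0, -0.029],
    [0, 0, -0.029]
  ],
  "rotation": [
    [0, 0, 0],
    [0, 0, 0],
    [0, 0, 0],
    [0, 0, 0],
    [0, 0, 0]
  ],
  "claw": [0.3, 0.3, 0.3, 0.3, 0.3]
}}

```text
t: 12.08
eef_pos: [0.5453, -0.0149, 0.1113]
ee_rot: [[-1.0, 0.003, 0.001], [0.003, 1.0, 0.0], [-0.001, 0.0, -1.0]]
contact_force: [0.1, 0.1, -0.5]
finger_gap: 0.0555
grasp_force: 116.2
```

{"method": "send_rows", "body": {
  "slide": [
    [0, 0, 0],
    [0, 0, 0],
    [0, 0, 0],
    [0, 0, 0]
  ],
  "rotation": [
    [0, 0, 0],
    [0, 0, 0],
    [0, 0, 0],
    [0, 0, 0]
  ],
  "claw": [0.3, 0.3, 0.3, 0.3]
}}

```text
t: 12.58
eef_pos: [0.5449, -0.0149, 0.1105]
ee_rot: [[-1.0, 0.003, -0.0], [0.003, 1.0, -0.0], [0.0, -0.0, -1.0]]
contact_force: [0.9, 0.2, -0.2]
finger_gap: 0.0555
grasp_force: 116.2
```

```bash
python3 plan.py '[[0.545,-0.0147,0.11,1.57]]'; python3 - <<'E'
from h import *
from plant import cams,sensors
pics=load(cams)
a,b=pics['scene']['img'],pics['top']['img']
cv2.imwrite('pics/g7.png',np.hstack([cv2.resize(a[175:255,230:310],(400,400),interpolation=2),cv2.resize(b[210:300,330:420],(400,400),interpolation=2)]))
for r in (.5,.65,.8,.95,1.1):
  o=[]
  for rad in (.0275,.020,.012):
    X=np.array([.5459+rad*np.cos(2.03+r),-.0147+rad*np.sin(2.03+r),.1415]); o.append((((proj('scene',X)[0]+.5-[230,175])*5).round(0)).tolist())
  print(r,o)
E
```

```text
t 12.57 pos [ 0.5449 -0.0149  0.1105] psi 1.568 tilt 0.000 q [-0.17  0.45  0.17  1.96 -0.11  0.73  1.63] gap 0.0555 F [ 0.9  0.2 -0.2] g 116.2
slide [-0.0001, 0.0002, 0.0005] rot [-0.0, -0.0, -0.002]
0.5 [[259.0, 58.0], [245.0, 62.0], [230.0, 67.0]]
0.65 [[255.0, 53.0], [242.0, 59.0], [228.0, 65.0]]
0.8 [[250.0, 49.0], [238.0, 56.0], [226.0, 63.0]]
0.95 [[244.0, 46.0], [234.0, 54.0], [223.0, 62.0]]
1.1 [[237.0, 43.0], [229.0, 52.0], [220.0, 61.0]]
```

View pics/g7.png

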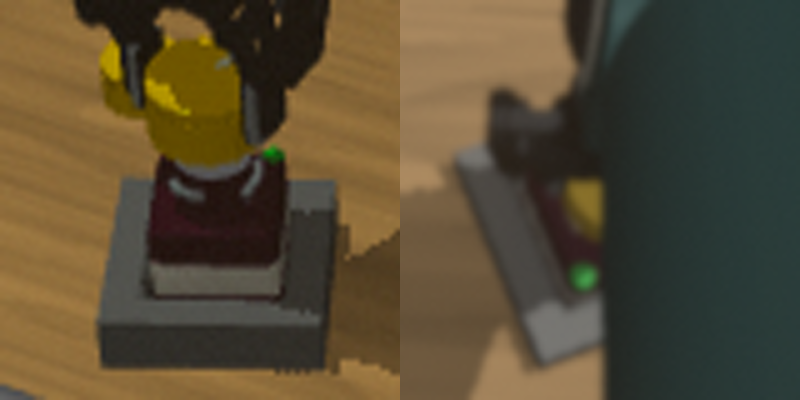

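The lid is off (scene crop (195,105)). The neck and lugs show below it, the jar is still seated, and the pointer stub (216,66) to (232,57) matches about 0.8 rad. Handing in.

```bash
python3 -c "
from plant import ticket; print(ticket.sign_off())"
```

```text
the job is handed in; nothing more can be done
None
```

I handed the job in with the jar seated in the brace and its lid unscrewed. The gripper holds the lid level, about 1.5 to 2 cm above the rim by my estimate, with its pointer at the green dot; the hand-in call returned no verdict.

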